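# Unstack the sample tins onto their colour-coded mats

### The arm

A 6-joint arm with a two-finger parallel gripper is mounted at the origin on a cart in front of the work surface, level with it; the furniture and walls round the work are solid. World frame = base frame: x ahead of the robot, y to its left, z up, the work surface at z = 0. Lengths are in mm, angles in rad, forces in N, time in s.
With the tool pointing down it reaches from about 300 to 775 mm from the base axis. Payload 14.6 kg.
Tool frame: the origin (TCP) lies between the finger pads; the fingertips stand manip.tip_reach ahead of it and the grasp point (between the pads) lies 5 mm behind it (manip.tip_reach is the distance from the TCP to the fingertips, in mm); z points along the fingers, y is the line along which they close (so a half turn about z gives the same grasp; the last joint's range is limited). The gripper opens to 94 mm and grips with 3 to 60 N. Pads are 16 mm wide; open, the fingers measure 119 mm over their backs; the gripper's body (75 mm by 177 mm) begins 78 mm behind the grasp point.
Start: joints at [-1.17, 0.3, 1.521, -0, 1.321, -0.067], TCP at [248, -490.903, 219.446] pointing down, gripper open.
Joint ranges: [-3.03, 3.03], [-0.79, 2.21], [0.23, 2.52], [-1.04, 4.18], [0, 3.07], [-2.55, 2.55]. Speed limits (rad/s): [2.22, 2.22, 2.57, 3.14, 3.14, 3.14].

### API

Orientations are given as [roll, pitch, yaw] about the fixed x, y, z axes, in that order (R = Rz(yaw) Ry(pitch) Rx(roll)).
In Python, from cell import manip gives the robot as it stands. The module is installed in compiled form; this text tells all that it offers.
- The arm moves only by the shell command python3 -m creep 'ROWS' [FORCE]. ROWS is JSON, a list of rows, each a list of 3 entries, a list of its own where there are three numbers: the opening, from -1 (shut) to 1 (fully open), then the shift along the tool's x, y, z in cm, then the turn about the tool's z in units of 5 degrees (1.0 is 5 degrees). In form: [[grip, [tx, ty, tz], roll], ...]. A call has 1 to 12 rows; each row is the pose to reach, as a shift and turn from the pose commanded when the call began, along the tool's axes at that moment; what a row does not reach only later rows make up. A row lasts 1/10 s, in which the tool goes at most 50 mm and 8.59 degrees, less where a joint would pass 70% of its speed; a pose out of reach is approached as far as the arm can. A call with a gripper value outside its range is refused whole. The fingers move at their own pace and stop on an object; FORCE is the grip in N (left out, the last holds). Time passes only in rows, so rows that repeat a pose let the fingers close. It gives the time, the measured TCP pose, the force, the opening and the grip force at its end, in the units of the state.
- manip.read_state(): the state, without advancing time (a new reading comes with each control period).
- manip.camera(name): name is "side" or "top"; returns the picture (480x640x3 uint8, red, green, blue); there is no depth.
- manip.camera_params(name): a dict with "fovy" (degrees; the focal length in pixels is half the picture's height over the tangent of half this angle, whatever the lens; pixels are square), "cx", "cy" (the principal point, pixels), "k1" (the pictures are not rectified: a ray, as slopes to the right and down, at radius r is drawn at 1 + k1 r^2 times it, then the intrinsics apply), "origin" and "attitude" of the camera in the world. Camera axes: x right, y down, z forward; pixel columns grow to the right and rows downward; lengths in mm; the calibration is good to about 2 mm. A picture is of the moment at which its call begins. camera_params takes no time and is no camera call.
- manip.sign_off(): hands the job in; it is judged then, once.
The state is a dict: "clock": time; "joints": joint angles; "qd": joint speeds; "effort": joint torques, N m; "eef_pos": TCP position; "eef_rot": TCP orientation; "wrist_force": force on the tool from outside, world axes, zero at the start; "moment": the same for the moment, N m; "finger_gap": finger opening in mm; "finger_force": force on a finger pad.
Only numpy, scipy, OpenCV 4.12 (cv2) and the standard library are available. Lean on these libraries where they do the work, as an engineer would, in place of code of your own. Each camera call takes 0.05 s, during which the arm holds its last target. There are 200 camera calls.

### The job

The sample tins came over in two stacks on the white carrier board. Take the stacks apart and stand each tin by itself, lid up, centred on the mat of its own colour so that no part of it overhangs the edge, without tipping any tin over on the way.

Things in the scene. Friction and masses are not known exactly. Their poses are not given: they have to be found in the camera images.
- tin_red: closed round sample tin with red lid and bare metal lower half, 62 mm diameter, 30 mm high, about 150 g, rigid, straight-sided, flat top; one of the two bottom tins of the two stacks, standing on the white carrier board (10 mm thick). The two stacks stand about 140 mm apart, centre to centre, one behind the other. Origin: centre of its underside; z up.
- tin_blue: closed round sample tin with blue lid and bare metal lower half, 62 mm diameter, 30 mm high, about 150 g, rigid, straight-sided, flat top; one of the two bottom tins of the two stacks, standing on the white carrier board (10 mm thick). The two stacks stand about 140 mm apart, centre to centre, one behind the other. Origin: centre of its underside; z up.
- tin_yellow: closed round sample tin with yellow lid and bare metal lower half, 50 mm diameter, 30 mm high, about 100 g, rigid, straight-sided, flat top; one of the two tins that stand second in the stacks, each on a 62 mm tin (which one varies). The two stacks stand about 140 mm apart, centre to centre, one behind the other. Origin: centre of its underside; z up.
- tin_green: closed round sample tin with green lid and bare metal lower half, 50 mm diameter, 30 mm high, about 100 g, rigid, straight-sided, flat top; one of the two tins that stand second in the stacks, each on a 62 mm tin (which one varies). The two stacks stand about 140 mm apart, centre to centre, one behind the other. Origin: centre of its underside; z up.
- tin_black: closed round sample tin with black lid and bare metal lower half, 38 mm diameter, 30 mm high, about 60 g, rigid, straight-sided, flat top; stands third, on top of one stack, on a 50 mm tin (which one varies). The two stacks stand about 140 mm apart, centre to centre, one behind the other. Origin: centre of its underside; z up.
- mat_red: flat round red mat, 92 mm diameter, 5 mm thick, with a round cork inlay of 62 mm in its middle, fixed to the worktop. Mats lie at least 110 mm apart, centre to centre. Origin: centre of its underside, on the worktop; z up, so its top is 5 mm above the origin.
- mat_blue: flat round blue mat, 92 mm diameter, 5 mm thick, with a round cork inlay of 62 mm in its middle, fixed to the worktop. Mats lie at least 110 mm apart, centre to centre. Origin: centre of its underside, on the worktop; z up, so its top is 5 mm above the origin.
- mat_yellow: flat round yellow mat, 80 mm diameter, 5 mm thick, with a round cork inlay of 50 mm in its middle, fixed to the worktop. Mats lie at least 110 mm apart, centre to centre. Origin: centre of its underside, on the worktop; z up, so its top is 5 mm above the origin.
- mat_green: flat round green mat, 80 mm diameter, 5 mm thick, with a round cork inlay of 50 mm in its middle, fixed to the worktop. Mats lie at least 110 mm apart, centre to centre. Origin: centre of its underside, on the worktop; z up, so its top is 5 mm above the origin.
- mat_black: flat round black mat, 68 mm diameter, 5 mm thick, with a round cork inlay of 38 mm in its middle, fixed to the worktop. Mats lie at least 110 mm apart, centre to centre. Origin: centre of its underside, on the worktop; z up, so its top is 5 mm above the origin.
There are look-alikes about, which are no part of the job. Leave any purple or turquoise look-alike of the tin_red alone.

How it is judged (in metres and radians):
At the end, for the whole second after the job is handed in: Each of the five tins stands upright (within 0.1 rad), released and at rest, directly on the mat of its own colour, its centre within 15 mm of the mat's centre (so that no part overhangs) (horizontal distance between tin_red and mat_red below 0.015 m and z of tin_red in the frame of mat_red between 0.001 and 0.009 m and angle between each of tin_red, tin_blue, tin_yellow, tin_green, tin_black's own z axis and vertical below 0.1 rad and linear speed of each of tin_red, tin_blue, tin_yellow, tin_green, tin_black below 0.02 m/s and contact force between each of tin_red, tin_blue, tin_yellow, tin_green, tin_black and the fingers below 0.1 N and horizontal distance between tin_blue and mat_blue below 0.015 m and z of tin_blue in the frame of mat_blue between 0.001 and 0.009 m and horizontal distance between tin_yellow and mat_yellow below 0.015 m and z of tin_yellow in the frame of mat_yellow between 0.001 and 0.009 m and horizontal distance between tin_green and mat_green below 0.015 m and z of tin_green in the frame of mat_green between 0.001 and 0.009 m and horizontal distance between tin_black and mat_black below 0.015 m and z of tin_black in the frame of mat_black between 0.001 and 0.009 m); the robot touches nothing.
It fails at once if the red tin is tipped over (more than 0.7 rad from upright) (angle between tin_red's own z axis and vertical above 0.7 rad).
It fails at once if the blue tin is tipped over (more than 0.7 rad from upright) (angle between tin_blue's own z axis and vertical above 0.7 rad).
It fails at once if the yellow tin is tipped over (more than 0.7 rad from upright) (angle between tin_yellow's own z axis and vertical above 0.7 rad).
It fails at once if the green tin is tipped over (more than 0.7 rad from upright) (angle between tin_green's own z axis and vertical above 0.7 rad).
It fails at once if the black tin is tipped over (more than 0.7 rad from upright) (angle between tin_black's own z axis and vertical above 0.7 rad).
It also fails if it takes over 112 s, if anything falls off the work surface, if the arm or the gripper's body presses on something with over 40 N, if the wrist force passes 120 N, or if a joint passes its speed limit or range.

## Working session

There is one attempt and no reset: what is moved stays moved. The work goes in short steps, Python scripts to look and compute and a shell command to move; the robot and the scene stay as the last step left them, time stands still between calls to the robot, and variables do not carry over. Pictures are saved under pics/ and viewed, at most 14 in all, crops included, and the job is handed in when it is done.

```bash
mkdir -p pics && python3 - <<'E'
from cell import manip
import cv2
s=manip.read_state();print(s, manip.tip_reach)
for n in("top","side"):
    print(n,manip.camera_params(n)); cv2.imwrite(f"pics/{n}0.png",manip.camera(n)[:,:,::-1])
E
```

```text
{'clock': 0.0, 'joints': array([-1.16960221e+00,  3.00443089e-01,  1.52157963e+00, -3.54977373e-05,
        1.32068604e+00, -6.66095069e-02]), 'qd': array([ 1.21584331e-04, -4.47550980e-04,  7.27990754e-04,  9.22023302e-04,
        4.39496529e-04,  1.76992032e-06]), 'effort': array([-1.50591990e-03, -5.31821108e+01, -3.52735233e+01,  7.07901525e-02,
        2.45206797e-02, -3.68955239e-05]), 'eef_pos': array([ 247.89942067, -490.69162613,  218.9022983 ]), 'eef_rot': array([-3.14047674e+00, -3.99806994e-05,  4.67812410e-01]), 'wrist_force': array([-0.3138525 ,  0.04861282, -0.13036331]), 'moment': array([ 0.03292557, -0.00805387, -0.0373446 ]), 'finger_force': 0.0, 'finger_gap': 94.0556035596353} 14.0
top {'fovy': 52.99436234406698, 'cx': 321.5154879831536, 'cy': 242.91964922460537, 'k1': 0.03241244207768929, 'origin': array([ 298.47946941,   24.70941216, 1110.00406187]), 'attitude': array([-2.93837825,  0.00542292, -1.57599647])}
side {'fovy': 54.41650237471601, 'cx': 313.8190507457235, 'cy': 239.86916809548708, 'k1': -0.0920711697775021, 'origin': array([ 496.78312654, -823.77183285,  580.58332723]), 'attitude': array([-2.12099672e+00,  1.94097981e-03, -4.40638525e-02])}
```

View pics/top0.png

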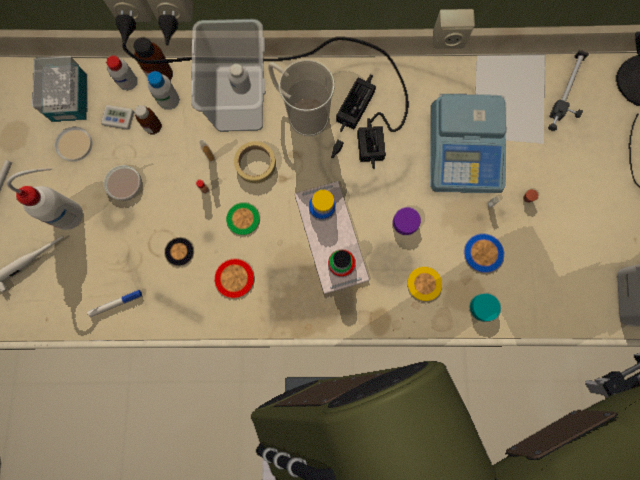

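View pics/side0.png

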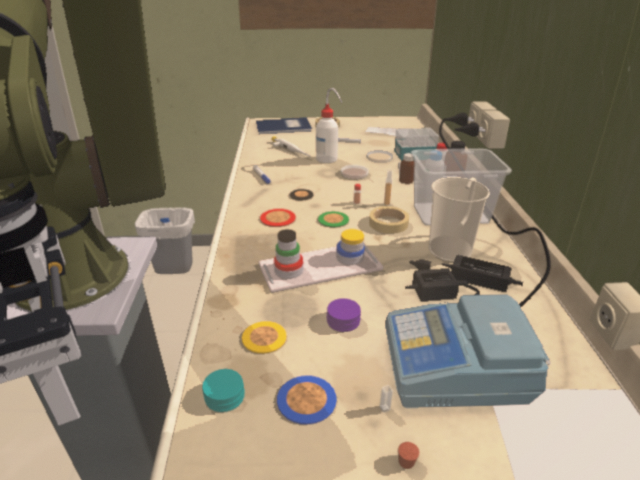

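The top view shows the near stack at (342,262), black/green/red. The far stack at (322,204) is yellow on blue. The mats are red (234,278), green (243,219), black (179,251), yellow (425,285) and blue (485,253). The purple (407,221) and turquoise (485,307) tins are look-alikes and stay where they are. The side view agrees.

```bash
cat > h.py <<'E'
from cell import manip
import cv2, numpy as np
from scipy.spatial.transform import Rotation as R
def ray(n,uv):
    p=manip.camera_params(n); f=240/np.tan(np.radians(p["fovy"])/2)
    K=np.array([[f,0,p["cx"]],[0,f,p["cy"]],[0,0,1]])
    d=cv2.undistortPoints(np.array([[uv]],float),K,np.array([p["k1"],0,0,0,0.]))[0,0]
    return np.array(p["origin"]),R.from_euler("xyz",p["attitude"]).as_matrix()@np.array([d[0],d[1],1])
def onz(n,uv,z):
    o,d=ray(n,uv); return o+d*(z-o[2])/d[2]
HUE={"red":(172,8),"blue":(105,125),"yellow":(20,32),"green":(50,85),"purple":(130,155),"teal":(86,96)}
def blobs(img,col,roi,amin=40):
    """ list of (area, contour in full image coords), largest first """
    x0,y0,x1,y1=roi; hsv=cv2.cvtColor(img[y0:y1,x0:x1],cv2.COLOR_RGB2HSV); H,S,V=cv2.split(hsv)
    if col=="black": m=(V<60)
    else:
        a,b=HUE[col]; h=(H>=a)&(H<=b) if a<b else (H>=a)|(H<=b); m=h&(S>120)&(V>60)
    cs,_=cv2.findContours(m.astype(np.uint8),cv2.RETR_EXTERNAL,cv2.CHAIN_APPROX_NONE,offset=(x0,y0))
    return sorted([(cv2.contourArea(c),c) for c in cs if cv2.contourArea(c)>amin],key=lambda t:-t[0])
def circ(n,c,z):
    """ outline cast on plane z, circle enclosing: centre, diameter """
    P=np.array([onz(n,q,z)[:2] for q in cv2.convexHull(c)[:,0]+0.0],np.float32)
    (x,y),r=cv2.minEnclosingCircle(P); return np.round([x,y,2*r],1)
E
python3 - <<'E'
from h import *
T=cv2.imread("pics/top0.png")[:,:,::-1].copy();S=cv2.imread("pics/side0.png")[:,:,::-1].copy()
J=[("mat_red","red",(205,250,265,305),(250,203,302,230),5),("mat_green","green",(220,195,265,240),(310,208,355,230),5),
("mat_black","black",(160,232,198,270),(285,185,320,203),5),("mat_yellow","yellow",(400,260,448,305),(235,318,292,355),5),("mat_blue","blue",(458,228,510,278),(270,370,342,425),5),
("tin_black","black",(325,240,362,280),(270,225,304,241),100),("tin_green","green",(322,240,365,285),(270,238,306,258),70),("tin_red","red",(322,240,365,285),(268,248,310,275),40),
("tin_yellow","yellow",(300,180,345,215),(332,228,372,245),70),("tin_blue","blue",(300,180,345,230),(330,238,372,262),40),
("purple","purple",(385,200,430,240),(320,295,370,335),30),("teal","teal",(465,285,510,330),(195,365,255,415),30)]
for nm,c,rt,rs,z in J:
    o=[]
    for n,I,r in(("top",T,rt),("side",S,rs)):
        b=blobs(I,c,r,15); o.append(circ(n,b[0][1],z) if b else None)
    print(nm,z,*o)
# beaker, basket, tape, balance corners on z=0
for nm,uv in dict(cup=(305,125),basket=(240,128),tape=(255,162),balL=(432,188),board1=(297,200),board2=(328,292),board3=(368,280)).items(): print(nm,onz("top",uv,10).round())
E
```

```text
mat_red 5 [445.3 232.3  92. ] [449.4 230.3  95.6]
mat_green 5 [586.7 216.4  78.3] None
mat_black 5 [508.4 362.7  65.2] None
mat_yellow 5 [ 430.  -206.6   81.7] [ 434.7 -208.1   82.7]
mat_blue 5 [ 500.7 -346.9   89.9] [ 505.  -348.5   88.4]
tin_black 100 [471.7 -13.4  38.1] None
tin_green 70 [472.4 -12.1  47.9] None
tin_red 40 [473.5 -15.5  62. ] [479.8 -25.7  65. ]
tin_yellow 70 [611.3  26.5  51.8] [615.1  20.5  60.7]
tin_blue 40 [607.2  28.6  60.9] None
purple 30 [ 572.4 -165.8   65.2] None
teal 30 [ 375.  -331.8   65.3] [ 383.9 -345.7   76.7]
cup [821.  68.  10.]
basket [814. 228.  10.]
tape [726. 189.  10.]
balL [ 657. -234.   10.]
board1 [630.  87.  10.]
board2 [411.  15.  10.]
board3 [438. -77.  10.]
```

Top and side casts agree to about 4 mm, and the diameters and heights match the given sizes. I'll use the mean of the two, which is top + (2,-1). First move: go above the near stack and turn the tool to yaw 0.

```bash
cat >> h.py <<'E'
def shift(x,y,z):
    """ shift to TCP x,y,z in tool axes, cm """
    s=manip.read_state(); M=R.from_euler("xyz",s["eef_rot"]).as_matrix()
    print("t",round(s["clock"],2),"shift cm",(M.T@(np.array([x,y,z])-s["eef_pos"])/10).round(2),"yaw",s["eef_rot"][2].round(3))
E
python3 -m creep '[[1,[1.7,-1.3,0.2],0.2],[1,[5,-3.9,0.6],0.6],[1,[9,-7,1],1.1],[1,[13,-10,1.5],1.7],[1,[17,-13.2,2],2.2],[1,[21,-16.3,2.5],2.7],[1,[25,-19.4,3],3.2],[1,[29,-22.5,3.4],3.7],[1,[33,-25.6,3.9],4.3],[1,[37,-28.7,4.3],4.8],[1,[40,-31,4.7],5.2],[1,[41.7,-32.3,4.9],5.36]]' 25
python3 -m creep '[[0.3,[0,0,0],0],[0.3,[0,0,0],0]]'
python3 -c "
from h import *
shift(474,-14.5,88);print(manip.read_state()['finger_gap'])"
```

```text
clock: 1.3
eef_pos: [475.1, -11.6, 169.9]
eef_rot: [-3.141, 0.001, 0.001]
wrist_force: [0.4, 0.0, 0.4]
finger_gap: 93.8
finger_force: 0.0
clock: 1.5
eef_pos: [474.3, -14.7, 170.2]
eef_rot: [3.142, 0.001, 0.001]
wrist_force: [0.8, -0.5, 0.8]
finger_gap: 81.4
finger_force: 0.0
t 1.5 shift cm [-0.02 -0.02  8.22] yaw 0.001
81.35946911745367
```

```bash
python3 -m creep '[[0.3,[0,0,1],0],[0.3,[0,0,2.5],0],[0.3,[0,0,4],0],[0.3,[0,0,5.5],0],[0.3,[0,0,6.8],0],[0.3,[0,0,7.7],0],[0.3,[0,0,8.2],0],[0.3,[0,0,8.2],0]]' 25
python3 -m creep '[[-0.3,[0,0,0],0],[-0.3,[0,0,0],0],[-0.4,[0,0,0],0],[-0.4,[0,0,0],0],[-0.4,[0,0,0],0],[-0.4,[0,0,0],0],[-0.4,[0,0,0],0]]' 20
python3 -c "
from h import *
shift(510,361.7,170)
cv2.imwrite('pics/s1.png',cv2.resize(manip.camera('side')[180:300,220:400],None,fx=4,fy=4)[:,:,::-1])"
```

```text
clock: 2.3
eef_pos: [474.3, -14.7, 88.0]
eef_rot: [-3.142, 0.001, -0.0]
wrist_force: [-0.4, 0.3, 0.2]
finger_gap: 61.1
finger_force: 0.0
clock: 3.0
eef_pos: [474.8, -14.6, 88.8]
eef_rot: [3.142, -0.001, 0.0]
wrist_force: [-2.1, 1.1, 5.5]
finger_gap: 37.8
finger_force: 20.0
t 3.0 shift cm [  3.53 -37.63  -8.12] yaw 0.0
```

View pics/s1.png

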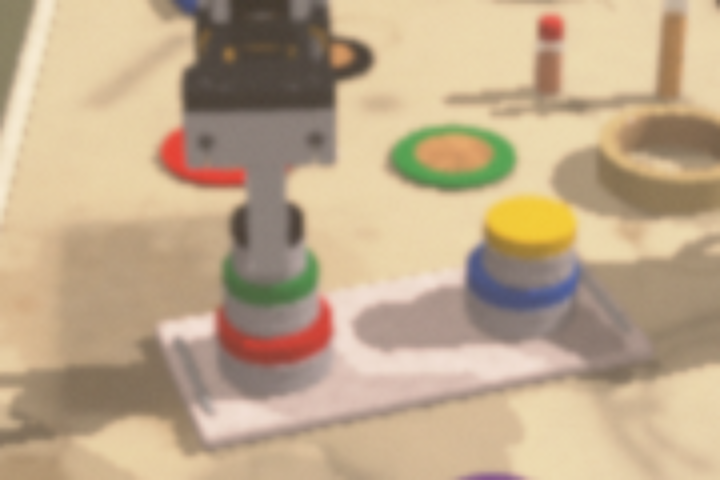

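The crop shows the finger centred on the black lid (crop ~(267,235)), with the gap at 37.8 mm, so the black tin is held. Next I lift it and carry it to the black mat.

```bash
python3 -m creep '[[-0.4,[0,0,-0.3],0],[-0.4,[0,0,-1],0],[-0.4,[0,0,-2],0],[-0.4,[0,0,-3.2],0],[-0.4,[0,-1,-4.4],0],[-0.4,[0.2,-3,-5],0],[-0.4,[0.5,-5.5,-5],0],[-0.4,[0.8,-8.5,-5],0],[-0.4,[1.1,-11.5,-5],0],[-0.4,[1.4,-14.5,-5],0],[-0.4,[1.6,-17,-5],0],[-0.4,[1.8,-19,-5],0]]'
python3 -m creep '[[-0.4,[0.3,-2,0],0],[-0.4,[0.5,-5,0],0],[-0.4,[0.8,-8,0],0],[-0.4,[1.1,-11,0],0],[-0.4,[1.4,-14,0],0],[-0.4,[1.6,-16.5,0],0],[-0.4,[1.7,-18,0],0],[-0.4,[1.7,-18.6,0],0],[-0.4,[1.7,-18.6,0],0],[-0.4,[1.7,-18.6,0],0]]'
python3 -c "
from h import *
shift(510.5,361.7,24)
cv2.imwrite('pics/t1.png',cv2.resize(manip.camera('side')[140:260,220:400],None,fx=4,fy=4)[:,:,::-1])"
```

```text
clock: 4.25
eef_pos: [492.4, 177.6, 139.4]
eef_rot: [-3.141, -0.001, 0.001]
wrist_force: [-0.4, -0.1, -1.1]
finger_gap: 37.8
finger_force: 20.0
clock: 5.25
eef_pos: [509.4, 361.0, 138.8]
eef_rot: [3.142, -0.0, -0.0]
wrist_force: [-0.3, -0.2, -0.5]
finger_gap: 37.8
finger_force: 20.0
t 5.25 shift cm [ 0.11 -0.07 11.48] yaw -0.0
```

View pics/t1.png

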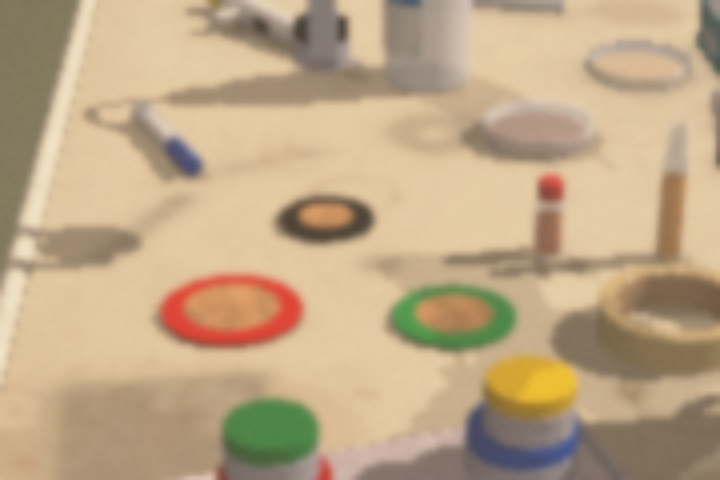

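The black tin hangs upright at crop (322,30), and the mat (327,217) is clear. I lower and release it.

```bash
python3 -m creep '[[-0.4,[0,-0.1,1],0],[-0.4,[0.1,-0.1,3],0],[-0.4,[0.1,-0.1,5],0],[-0.4,[0.1,-0.1,7],0],[-0.4,[0.1,-0.1,8.7],0],[-0.4,[0.1,-0.1,10],0],[-0.4,[0.1,-0.1,10.8],0],[-0.4,[0.1,-0.1,11.2],0],[-0.4,[0.1,-0.1,11.4],0],[-0.4,[0.1,-0.1,11.5],0],[-0.4,[0.1,-0.1,11.5],0]]'
python3 -m creep '[[0.2,[0,0,0],0],[0.2,[0,0,0],0],[0.2,[0,0,0],0],[0.2,[0,0,0],0],[0.2,[0,0,-1],0],[0.2,[0,0,-3],0],[0.2,[0,0,-5],0],[0.2,[0,0,-7.5],0],[0.3,[0,0,-10],0],[0.3,[0,0,-12],0],[0.3,[0,0,-12],0]]'
python3 -c "
from h import *
shift(474.5,-13.5,120)
"
```

```text
clock: 6.4
eef_pos: [510.8, 362.6, 24.0]
eef_rot: [-3.141, -0.001, 0.0]
wrist_force: [-0.7, -0.3, -0.1]
finger_gap: 37.7
finger_force: 20.0
clock: 7.5
eef_pos: [511.5, 363.1, 147.1]
eef_rot: [-3.139, -0.005, 0.0]
wrist_force: [-0.2, -0.2, 0.1]
finger_gap: 60.9
finger_force: 0.0
t 7.5 shift cm [-3.72 37.66  2.59] yaw 0.0
```

```bash
cat >> h.py <<'E'
def look(col,roi,z,n="top"):
    b=blobs(manip.camera(n),col,roi,15); print(col,n,circ(n,b[0][1],z) if b else None)
E
python3 - <<'E'
from h import *
look("black",(155,225,205,275),35)
look("green",(322,240,365,285),70);look("red",(322,240,365,285),40)
look("green",(268,235,310,262),70,"side")
E
python3 -m creep '[[0.5,[-0.1,1.5,0],0],[0.5,[-0.5,5,0.2],0],[0.5,[-0.9,9,0.5],0],[0.5,[-1.3,13.5,0.7],0],[0.5,[-1.8,18,1],0],[0.5,[-2.2,22.5,1.3],0],[0.5,[-2.7,27,1.6],0],[0.5,[-3.1,31,1.9],0],[0.5,[-3.4,34.5,2.2],0],[0.5,[-3.6,36.7,2.5],0],[0.5,[-3.7,37.6,2.6],0],[0.5,[-3.7,37.7,2.6],0]]'
python3 -c "
from h import *
shift(474.5,-13.5,59)
"
```

```text
black top [507.6 377.1 132.3]
green top [472.5 -12.   47.9]
red top [473.6 -15.4  61.9]
green side None
clock: 8.9
eef_pos: [473.2, -15.0, 116.9]
eef_rot: [-3.141, 0.001, -0.001]
wrist_force: [0.0, -0.1, 0.6]
finger_gap: 70.4
finger_force: 0.0
t 8.9 shift cm [ 0.13 -0.15  5.79] yaw -0.001
```

```bash
python3 -m creep '[[0.5,[0.1,-0.1,0.8],0],[0.5,[0.1,-0.1,2],0],[0.5,[0.1,-0.1,3.3],0],[0.5,[0.1,-0.1,4.5],0],[0.5,[0.1,-0.1,5.3],0],[0.5,[0.1,-0.1,5.8],0],[0.5,[0.1,-0.1,5.8],0],[0,[0.1,-0.1,5.8],0],[-0.1,[0.1,-0.1,5.8],0],[-0.2,[0.1,-0.1,5.8],0],[-0.2,[0.1,-0.1,5.8],0],[-0.2,[0.1,-0.1,5.8],0]]' 25
python3 - <<'E'
from h import *
shift(589,215.5,110)
I=manip.camera("top");cv2.imwrite("pics/t2.png",cv2.resize(I[160:310,150:350],None,fx=4,fy=4)[:,:,::-1])
b=blobs(I,"black",(160,232,198,270));print([ (a,circ("top",c,35)) for a,c in b])
E
```

```text
clock: 10.1
eef_pos: [474.8, -13.6, 59.8]
eef_rot: [3.142, -0.001, -0.0]
wrist_force: [-1.2, 0.1, 4.3]
finger_gap: 49.2
finger_force: 25.0
t 10.1 shift cm [ 11.43 -22.91  -5.01] yaw -0.0
[(553.0, array([502.6, 353.3,  63. ]))]
```

View pics/t2.png

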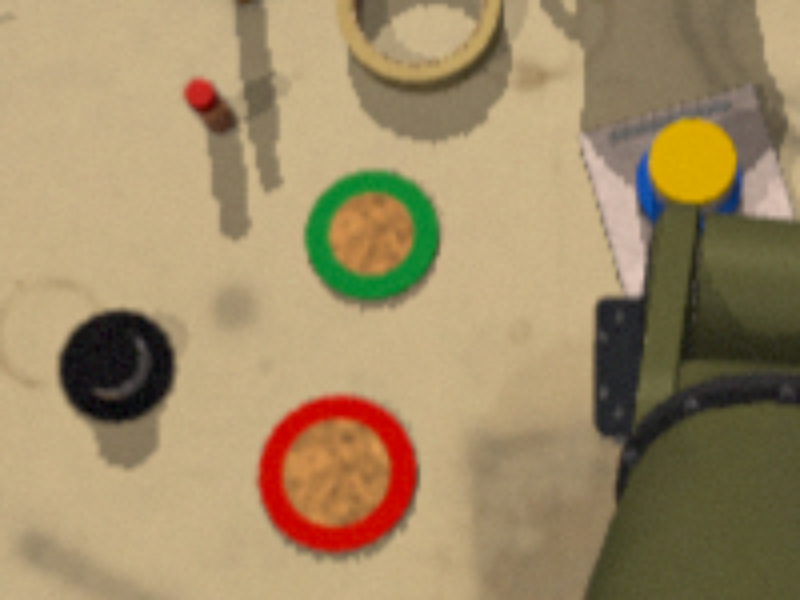

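The black tin stands on its mat (crop (118,365); the crescent of cork on the right is the expected parallax). The green tin is held with a 49.2 mm gap. I carry it to the green mat.

```bash
python3 -m creep '[[-0.2,[0,0,-0.3],0],[-0.2,[0,0,-1],0],[-0.2,[0,0,-2.2],0],[-0.2,[0,0,-3.5],0],[-0.2,[0.4,-0.8,-4.6],0],[-0.2,[1.3,-2.6,-5.2],0],[-0.2,[2.5,-5,-5.2],0],[-0.2,[3.8,-7.7,-5.2],0],[-0.2,[5.1,-10.3,-5.2],0],[-0.2,[6.4,-12.9,-5.2],0],[-0.2,[7.6,-15.3,-5.2],0],[-0.2,[8.6,-17.3,-5.2],0]]'
python3 -m creep '[[-0.2,[0.7,-1.4,0],0],[-0.2,[1.5,-3,0],0],[-0.2,[2.2,-4.5,0],0],[-0.2,[2.7,-5.4,0],0],[-0.2,[2.8,-5.6,0],0],[-0.2,[2.8,-5.6,0],0],[-0.2,[2.8,-5.6,0],0]]'
python3 -c "
from h import *
shift(588.8,215.5,24.5)"
```

```text
clock: 11.35
eef_pos: [561.1, 161.5, 112.3]
eef_rot: [-3.141, -0.001, 0.001]
wrist_force: [0.1, -0.4, -1.0]
finger_gap: 49.6
finger_force: 25.0
clock: 12.05
eef_pos: [588.4, 215.0, 111.5]
eef_rot: [3.141, 0.0, -0.0]
wrist_force: [-0.8, 0.6, -0.2]
finger_gap: 49.6
finger_force: 25.0
t 12.05 shift cm [ 0.05 -0.05  8.7 ] yaw -0.0
```

```bash
python3 -m creep '[[-0.2,[0,0,1],0],[-0.2,[0,0,2.5],0],[-0.2,[0,0,4.2],0],[-0.2,[0,0,5.9],0],[-0.2,[0,0,7.2],0],[-0.2,[0,0,8],0],[-0.2,[0,0,8.4],0],[-0.2,[0,0,8.6],0],[-0.2,[0,0,8.8],0],[-0.2,[0,0,8.8],0]]'
python3 -m creep '[[0.4,[0,0,0],0],[0.4,[0,0,0],0],[0.4,[0,0,0],0],[0.4,[0,0,0],0],[0.4,[0,0,-1],0],[0.4,[0,0,-3],0],[0.4,[0,0,-5],0],[0.5,[0,0,-7],0],[0.6,[0,0,-8.5],0],[0.6,[0,0,-9],0],[0.6,[0,0,-9],0]]'
python3 -c "
from h import *
shift(475,-16,100)
look('red',(322,240,365,285),40)"
```

```text
clock: 13.05
eef_pos: [589.0, 215.6, 24.9]
eef_rot: [-3.141, -0.001, 0.0]
wrist_force: [-3.4, -1.8, 7.7]
finger_gap: 49.3
finger_force: 25.0
clock: 14.15
eef_pos: [588.7, 215.5, 114.0]
eef_rot: [-3.141, -0.001, 0.0]
wrist_force: [0.4, 0.9, 0.1]
finger_gap: 75.3
finger_force: 0.0
t 14.15 shift cm [-11.37  23.15   1.38] yaw 0.0
red top [474.1 -14.9  62.3]
```

```bash
python3 -m creep '[[0.75,[-0.4,0.8,0],0],[0.75,[-1.4,2.8,0.2],0],[0.75,[-2.8,5.6,0.3],0],[0.75,[-4.3,8.8,0.5],0],[0.75,[-5.8,11.9,0.7],0],[0.75,[-7.3,15,0.9],0],[0.75,[-8.8,18,1.1],0],[0.75,[-10,20.5,1.2],0],[0.75,[-11,22.3,1.3],0],[0.75,[-11.3,23.1,1.4],0],[0.75,[-11.3,23.1,1.4],0],[0.75,[-11.3,23.1,1.4],0]]'
python3 -m creep '[[0.75,[0,0,1],0],[0.75,[0,0,2.5],0],[0.75,[0,0,4.2],0],[0.75,[0,0,5.6],0],[0.75,[0,0,6.6],0],[0.75,[0,0,7.1],0],[0.75,[0,0,7.1],0],[0.3,[0,0,7.1],0],[0,[0,0,7.1],0],[0,[0,0,7.1],0],[0,[0,0,7.1],0],[0,[0,0,7.1],0]]' 30
python3 - <<'E'
from h import *
shift(447.5,231.5,70)
I=manip.camera("top");cv2.imwrite("pics/t3.png",cv2.resize(I[160:310,150:350],None,fx=4,fy=4)[:,:,::-1])
E
```

```text
clock: 15.4
eef_pos: [475.8, -15.2, 99.3]
eef_rot: [-3.142, 0.0, 0.0]
wrist_force: [0.1, -0.7, 0.2]
finger_gap: 82.0
finger_force: 0.0
clock: 16.6
eef_pos: [475.8, -15.6, 28.9]
eef_rot: [3.142, -0.001, 0.0]
wrist_force: [-1.9, 0.0, 6.4]
finger_gap: 61.4
finger_force: 30.0
t 16.6 shift cm [ -2.83 -24.71  -4.11] yaw 0.0
```

View pics/t3.png

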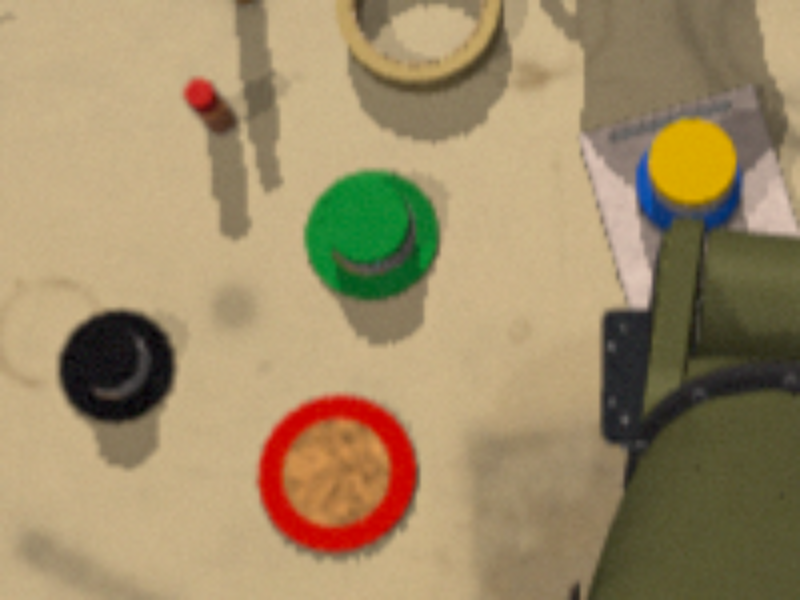

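The green tin stands centred on its mat (crop (372,235)), and red is gripped with a 61.4 mm gap. I carry red to its mat.

```bash
python3 -m creep '[[0,[0,0,-0.3],0],[0,[0,0,-1],0],[0,[0,0,-2.2],0],[0,[0,0,-3.6],0],[0,[-0.1,-0.8,-4.7],0],[0,[-0.3,-2.6,-5.2],0],[0,[-0.6,-5,-5.2],0],[0,[-0.9,-7.7,-5.2],0],[0,[-1.2,-10.3,-5.2],0],[0,[-1.5,-12.9,-5.2],0],[0,[-1.8,-15.5,-5.2],0],[0,[-2.1,-18,-5.2],0]]'
python3 -m creep '[[0,[-0.2,-2,0],0],[0,[-0.4,-4,0],0],[0,[-0.6,-5.6,0],0],[0,[-0.7,-6.5,0],0],[0,[-0.7,-6.7,0],0],[0,[-0.7,-6.7,0],0],[0,[-0.7,-6.7,0],0]]'
python3 -c "
from h import *
shift(447.3,231.4,24.2)"
```

```text
clock: 17.85
eef_pos: [454.1, 166.0, 81.2]
eef_rot: [-3.141, -0.0, 0.0]
wrist_force: [0.9, 0.1, -1.5]
finger_gap: 61.7
finger_force: 30.0
clock: 18.55
eef_pos: [447.6, 230.9, 80.5]
eef_rot: [3.141, 0.0, -0.0]
wrist_force: [-0.6, -0.2, -2.4]
finger_gap: 61.7
finger_force: 30.0
t 18.55 shift cm [-0.03 -0.05  5.63] yaw -0.0
```

```bash
python3 -m creep '[[0,[0,0,0.8],0],[0,[0,0,2],0],[0,[0,0,3.3],0],[0,[0,0,4.4],0],[0,[0,0,5.1],0],[0,[0,0,5.4],0],[0,[0,0,5.6],0],[0,[0,0,5.7],0],[0,[0,0,5.7],0]]'
python3 -m creep '[[0.7,[0,0,0],0],[0.7,[0,0,0],0],[0.7,[0,0,0],0],[0.7,[0,0,0],0],[0.7,[0,0,-1],0],[0.7,[0,0,-3],0],[0.7,[0,0,-5],0],[0.7,[0,0,-7],0],[0.7,[0,0,-9],0],[0.7,[0,0,-10],0],[0.7,[0,0,-10],0]]'
python3 -c "
from h import *
look('yellow',(300,180,345,215),70);look('blue',(300,180,345,230),40);look('yellow',(332,228,372,245),70,'side')
shift(612.5,26,122)"
```

```text
clock: 19.45
eef_pos: [447.8, 231.5, 23.9]
eef_rot: [-3.141, -0.001, 0.0]
wrist_force: [-1.0, -0.9, 1.1]
finger_gap: 61.5
finger_force: 30.0
clock: 20.55
eef_pos: [448.1, 231.6, 124.9]
eef_rot: [-3.141, -0.002, 0.0]
wrist_force: [-0.1, 0.3, -0.7]
finger_gap: 79.6
finger_force: 0.0
yellow top [611.3  26.5  51.8]
blue top [606.8  29.1  60.1]
yellow side [616.   18.9  63. ]
t 20.7 shift cm [16.53 20.53  0.05] yaw 0.0
```

```bash
python3 -m creep '[[0.5,[0.6,0.8,0],0],[0.5,[2,2.5,0],0],[0.5,[4,5,0],0],[0.5,[6.2,7.7,0],0],[0.5,[8.4,10.4,0],0],[0.5,[10.6,13.2,0],0],[0.5,[12.8,15.9,0],0],[0.5,[14.7,18.2,0],0],[0.5,[16,19.9,0],0],[0.5,[16.5,20.5,0],0],[0.5,[16.5,20.5,0],0],[0.5,[16.5,20.5,0],0]]'
python3 -m creep '[[0.5,[0,0,1],0],[0.5,[0,0,2.5],0],[0.5,[0,0,4],0],[0.5,[0,0,5.3],0],[0.5,[0,0,6.1],0],[0.5,[0,0,6.4],0],[0.5,[0,0,6.4],0],[0,[0,0,6.4],0],[-0.1,[0,0,6.4],0],[-0.2,[0,0,6.4],0],[-0.2,[0,0,6.4],0],[-0.2,[0,0,6.4],0]]' 25
python3 - <<'E'
from h import *
shift(432.3,-207.4,110)
I=manip.camera("side");cv2.imwrite("pics/s4.png",cv2.resize(I[180:300,220:400],None,fx=4,fy=4)[:,:,::-1])
E
```

```text
clock: 21.9
eef_pos: [612.0, 26.9, 123.1]
eef_rot: [-3.141, 0.001, 0.0]
wrist_force: [-0.6, -0.4, -1.2]
finger_gap: 70.7
finger_force: 0.0
clock: 23.1
eef_pos: [612.8, 26.4, 59.9]
eef_rot: [3.142, -0.001, 0.0]
wrist_force: [0.1, -0.1, 3.9]
finger_gap: 49.5
finger_force: 25.0
t 23.1 shift cm [-18.04  23.38  -5.02] yaw 0.0
```

View pics/s4.png

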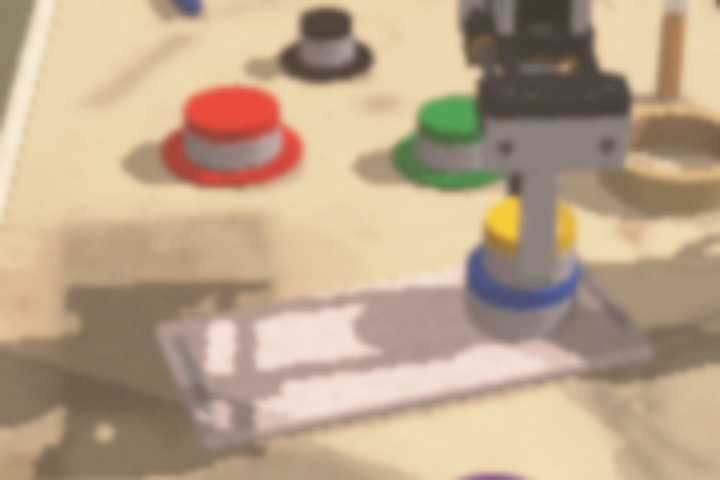

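Black, red and green stand on their mats. The finger grips yellow about 2–3 mm off the lid centre (crop x 540 against 531), so I'll place with the TCP 2.5 mm further in x.

```bash
python3 -m creep '[[-0.2,[0,0,-0.3],0],[-0.2,[0,0,-1],0],[-0.2,[0,0,-2.2],0],[-0.2,[0,0,-3.5],0],[-0.2,[-0.6,0.8,-4.6],0],[-0.2,[-1.8,2.3,-5.2],0],[-0.2,[-3.5,4.5,-5.2],0],[-0.2,[-5.3,6.9,-5.2],0],[-0.2,[-7.1,9.3,-5.2],0],[-0.2,[-8.9,11.7,-5.2],0],[-0.2,[-10.6,13.9,-5.2],0],[-0.2,[-12,15.7,-5.2],0]]'
python3 -m creep '[[-0.2,[-1.3,1.6,0],0],[-0.2,[-2.8,3.6,0],0],[-0.2,[-4.2,5.4,0],0],[-0.2,[-5.2,6.8,0],0],[-0.2,[-5.7,7.5,0],0],[-0.2,[-5.8,7.6,0],0],[-0.2,[-5.8,7.6,0],0],[-0.2,[-5.8,7.6,0],0]]'
python3 -c "
from h import *
shift(434.8,-207.4,24.7)"
```

```text
clock: 24.35
eef_pos: [491.3, -132.0, 112.3]
eef_rot: [3.141, -0.001, -0.001]
wrist_force: [0.2, 0.1, -0.9]
finger_gap: 49.7
finger_force: 25.0
clock: 25.15
eef_pos: [434.8, -206.1, 111.5]
eef_rot: [-3.142, -0.0, 0.001]
wrist_force: [0.5, -0.1, -0.8]
finger_gap: 49.7
finger_force: 25.0
t 25.15 shift cm [-0.01  0.13  8.68] yaw 0.001
```

```bash
python3 -m creep '[[-0.2,[0,0.1,1],0],[-0.2,[0,0.1,2.5],0],[-0.2,[0,0.1,4.2],0],[-0.2,[0,0.1,5.9],0],[-0.2,[0,0.1,7.2],0],[-0.2,[0,0.1,8],0],[-0.2,[0,0.1,8.4],0],[-0.2,[0,0.1,8.6],0],[-0.2,[0,0.1,8.7],0],[-0.2,[0,0.1,8.7],0]]'
python3 -m creep '[[0.4,[0,0,0],0],[0.4,[0,0,0],0],[0.4,[0,0,0],0],[0.4,[0,0,0],0],[0.4,[0,0,-1],0],[0.4,[0,0,-3],0],[0.4,[0,0,-5],0],[0.5,[0,0,-7],0],[0.6,[0,0,-8],0],[0.6,[0,0,-8],0]]'
python3 -c "
from h import *
look('blue',(300,180,345,230),40);look('blue',(330,236,372,265),40,'side')
shift(609,27.5,100)"
```

```text
clock: 26.15
eef_pos: [434.8, -207.7, 24.9]
eef_rot: [3.141, -0.001, 0.0]
wrist_force: [0.5, -0.3, -0.4]
finger_gap: 49.3
finger_force: 25.0
clock: 27.15
eef_pos: [435.1, -207.9, 105.8]
eef_rot: [3.14, -0.002, 0.0]
wrist_force: [-0.6, -0.1, -0.3]
finger_gap: 75.3
finger_force: 0.0
blue top [607.5  28.2  61.7]
blue side [613.3  25.6  58.2]
t 27.25 shift cm [ 17.47 -23.49   0.4 ] yaw 0.0
```

```bash
python3 -m creep '[[0.75,[0.6,-0.8,0],0],[0.75,[2,-2.7,0],0],[0.75,[4.2,-5.6,0],0],[0.75,[6.5,-8.7,0],0],[0.75,[8.8,-11.8,0],0],[0.75,[11.1,-14.9,0.1],0],[0.75,[13.4,-18,0.2],0],[0.75,[15.5,-20.8,0.3],0],[0.75,[16.9,-22.8,0.4],0],[0.75,[17.4,-23.4,0.4],0],[0.75,[17.4,-23.4,0.4],0],[0.75,[17.4,-23.4,0.4],0]]'
python3 -m creep '[[0.75,[0,0,1],0],[0.75,[0,0,2.5],0],[0.75,[0,0,4.2],0],[0.75,[0,0,5.7],0],[0.75,[0,0,6.7],0],[0.75,[0,0,7.2],0],[0.75,[0,0,7.2],0],[0.3,[0,0,7.2],0],[0,[0,0,7.2],0],[0,[0,0,7.2],0],[0,[0,0,7.2],0],[0,[0,0,7.2],0]]' 30
python3 - <<'E'
from h import *
shift(502.9,-347.7,80)
I=manip.camera("side");cv2.imwrite("pics/s5.png",cv2.resize(I[230:380,220:420],None,fx=4,fy=4)[:,:,::-1])
E
```

```text
clock: 28.45
eef_pos: [608.0, 25.8, 100.0]
eef_rot: [3.142, 0.001, -0.0]
wrist_force: [0.0, -0.1, -0.8]
finger_gap: 82.3
finger_force: 0.0
clock: 29.65
eef_pos: [608.9, 26.5, 29.0]
eef_rot: [-3.141, -0.001, 0.0]
wrist_force: [-0.7, 0.8, 5.5]
finger_gap: 61.9
finger_force: 30.0
t 29.65 shift cm [-10.59  37.42  -5.11] yaw 0.0
```

View pics/s5.png

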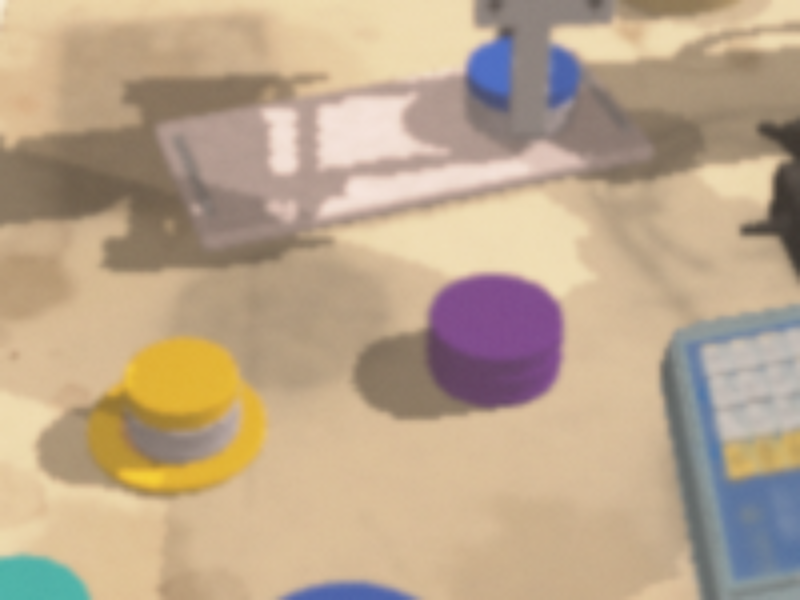

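Yellow stands on its mat (crop (182,400), within about 2 mm of centre), and blue is gripped with a 61.9 mm gap. I lift high enough to clear the purple look-alike and carry blue over.

```bash
python3 -m creep '[[0,[0,0,-0.4],0],[0,[0,0,-1.4],0],[0,[0,0,-2.9],0],[0,[0,0,-4.5],0],[0,[-0.2,0.8,-6],0],[0,[-0.7,2.6,-6.8],0],[0,[-1.5,5.3,-7],0],[0,[-2.4,8.3,-7],0],[0,[-3.2,11.3,-7],0],[0,[-4.1,14.3,-7],0],[0,[-4.9,17.2,-7],0],[0,[-5.6,19.6,-7],0]]'
python3 -m creep '[[0,[-0.6,2.2,0],0],[0,[-1.4,5,0],0],[0,[-2.2,8,0],0],[0,[-3,11,0],0],[0,[-3.8,13.8,0],0],[0,[-4.4,16],0]]' 2>&1 | tail -3
python3 -c "
from h import *
shift(502.9,-347.7,24.2)"
```

```text
clock: 30.9
eef_pos: [551.9, -171.6, 99.7]
eef_rot: [3.141, -0.001, -0.001]
wrist_force: [0.0, -0.1, -1.3]
finger_gap: 60.9
finger_force: 30.0
invalid input at $[5][1]: expected 3 numbers
t 30.9 shift cm [-4.9  17.61  7.56] yaw -0.001
```

```bash
python3 -m creep '[[0,[-0.6,2.2,0],0],[0,[-1.4,5,0],0],[0,[-2.3,8,0],0],[0,[-3.1,11,0],0],[0,[-3.9,13.8,0],0],[0,[-4.6,16.2,0],0],[0,[-4.9,17.4,0],0],[0,[-5,17.8,0],0],[0,[-5,17.8,0],0],[0,[-5,17.8,0],0]]'
python3 -c "
from h import *
shift(502.9,-347.7,24.2)"
```

```text
clock: 31.9
eef_pos: [502.9, -346.7, 98.6]
eef_rot: [-3.141, -0.0, 0.001]
wrist_force: [0.4, 0.0, -2.0]
finger_gap: 61.4
finger_force: 30.0
t 31.9 shift cm [-0.    0.1   7.44] yaw 0.001
```

```bash
python3 -m creep '[[0,[0,0.1,0.8],0],[0,[0,0.1,2.2],0],[0,[0,0.1,3.8],0],[0,[0,0.1,5.2],0],[0,[0,0.1,6.3],0],[0,[0,0.1,6.9],0],[0,[0,0.1,7.2],0],[0,[0,0.1,7.4],0],[0,[0,0.1,7.5],0],[0,[0,0.1,7.5],0]]'
python3 -m creep '[[0.7,[0,0,0],0],[0.7,[0,0,0],0],[0.7,[0,0,0],0],[0.7,[0,0,0],0],[0.7,[0,0,-1],0],[0.7,[0,0,-3],0],[0.7,[0,0,-6],0],[0.7,[0,0,-9],0],[0.7,[0,0,-12],0],[0.7,[0,0,-14],0],[0.7,[0,0,-14],0]]'
python3 -m creep '[[0.7,[-1,-1,-1],0],[0.7,[-3,-4,-2],0],[0.7,[-5,-8,-3],0],[0.7,[-7,-12,-3],0],[0.7,[-9,-16,-3],0],[0.7,[-11,-20,-3],0],[0.7,[-12,-23,-3],0],[0.7,[-13,-25,-3],0],[0.7,[-13,-25,-3],0],[0.7,[-13,-25,-3],0]]'
python3 - <<'E'
from h import *
I=manip.camera("top");cv2.imwrite("pics/t6.png",I[:,:,::-1])
J=manip.camera("side");cv2.imwrite("pics/s6.png",cv2.resize(J[170:430,190:390],None,fx=2.3,fy=2.3)[:,:,::-1])
E
```

```text
clock: 32.9
eef_pos: [502.8, -348.8, 24.1]
eef_rot: [3.141, -0.001, 0.0]
wrist_force: [-0.7, 1.4, 0.8]
finger_gap: 61.2
finger_force: 30.0
clock: 34.0
eef_pos: [503.5, -349.3, 167.2]
eef_rot: [3.138, -0.005, 0.0]
wrist_force: [0.0, -0.0, -0.1]
finger_gap: 79.5
finger_force: 0.0
clock: 35.0
eef_pos: [372.6, -98.7, 193.3]
eef_rot: [3.142, 0.0, 0.001]
wrist_force: [-0.3, 0.1, 0.2]
finger_gap: 79.8
finger_force: 0.0
```

View pics/t6.png

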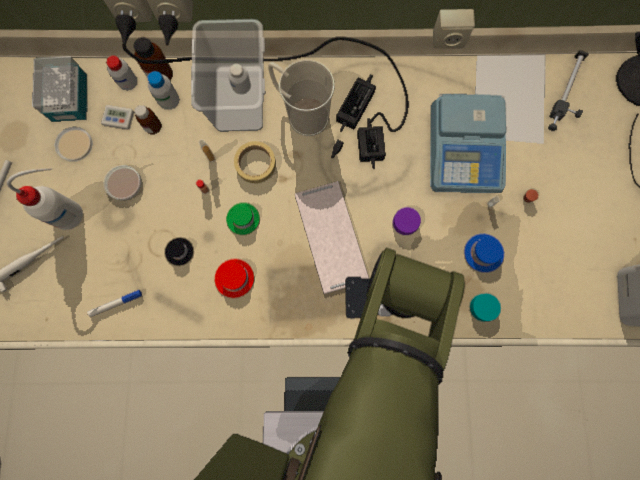

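View pics/s6.png

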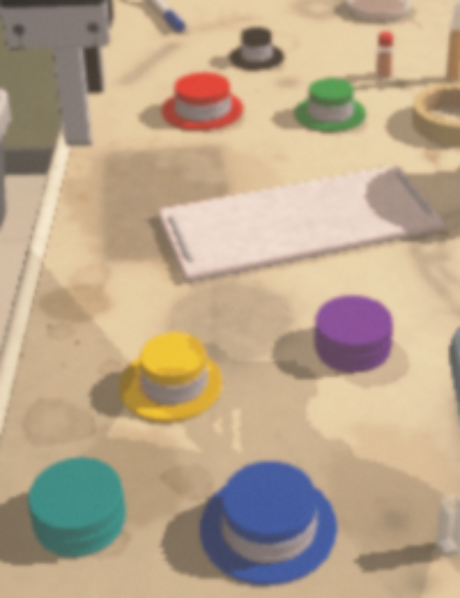

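Each of the five tins stands upright on the mat of its own colour. In the side crop the tin and mat columns are 269/268 for blue, 175/171 for yellow, 203/202 for red, 331/330 for green and 257/256 for black. The board is empty and the look-alikes haven't moved.

```bash
python3 -c "
from cell import manip
print(manip.sign_off())"
```

```text
the job is handed in; nothing more can be done
None
```

The job is handed in at about 35 s of the 112 s allowed: in the last pictures all five tins stand lid up and centred on the mats of their own colours, though sign-off returned no verdict.

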